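# Fetch the spice jar out of the deep utensil pot for the table tray

### The arm

A 6-joint arm with a two-finger parallel gripper is mounted at the origin on a cart in front of the work surface, level with it; the furniture and walls round the work are solid. World frame = base frame: x ahead of the robot, y to its left, z up, the work surface at z = 0. Lengths are in mm, angles in rad, forces in N, time in s.
With the tool pointing down it reaches from about 350 to 875 mm from the base axis. Payload 4.2 kg.
Tool frame: the origin (TCP) lies midway between the tips of the shut fingers; the grasp point (between the pads) lies 19 mm behind it; z points along the fingers, y is the line along which they close (so a half turn about z gives the same grasp; the last joint's range is limited). The gripper opens to 85 mm and grips with 20 to 120 N. Pads are 22 mm wide; open, the fingers measure 114 mm over their backs; the gripper's body (76 mm by 85 mm) begins 54 mm behind the grasp point. The pads swing forward as they close: fully open they stand 13 mm farther back than shut.
Start: joints at [1.507, 0.385, 0.008, 0, -1.194, -0.259], TCP at [198.232, 592.708, 231.312] pointing down, gripper open.
Joint ranges: [-3.14, 3.14], [-1.21, 2.06], [-1.07, 1.41], [-3.16, 2.05], [-2.99, -0.16], [-3.1, 3.1]. Speed limits (rad/s): [2.79, 2.79, 3.14, 3.14, 3.14, 3.14].

### API

Orientations are given as a unit quaternion [x, y, z, w].
In Python, from bench import read_state, get_image, job_done gives the robot as it stands.
- The arm moves only by the tool servo_tool, never from a script. Its arguments are lists of equal length, an entry for each row: "rotation": the turn, a rotation vector about the world's x, y, z scaled (see below), a list of three; "slide": the shift along the world's x, y, z scaled (see below), a list of three; "grip": the opening, from -1 (shut) to 1 (fully open). In form: {"rotation": [[rx, ry, rz], ...], "slide": [[tx, ty, tz], ...], "grip": [grip, ...]}. A call has 1 to 8 rows; each row is the pose to reach, as a shift and turn from the pose commanded when the call began, turning the shorter way round; what a row does not reach only later rows make up. The controller multiplies each number of a shift by 0.2 m and each number of a turn by 360 degrees. A row lasts 1/8 s, in which the tool goes at most 62.5 mm and 10.7 degrees, less where a joint would pass 70% of its speed; a pose out of reach is approached as far as the arm can. A call with a number of a shift or a turn outside -1 to 1 is refused whole. A call with a gripper value outside its range is refused whole. The fingers move at their own pace and stop on an object; the grip force is fixed at half the most. Time passes only in rows, so rows that repeat a pose let the fingers close. It gives the time, the measured TCP pose, the force, the opening and the grip force at its end, in the units of the state.
- read_state(): the state, without advancing time (a new reading comes with each control period).
- get_image(name): name is "scene" or "top"; returns a dict with "image" (420x560x3 uint8, red, green, blue), "depth" (420x560 float32, mm along the optical axis (not along the pixel's ray), 0 where there is no reading), "camera_matrix" (3x3 intrinsics, pixels), "rvec" (rotation vector, rad) and "tvec" (3), from world to camera coordinates, as OpenCV has them. Camera axes: x right, y down, z forward; pixel columns grow to the right and rows downward; lengths in mm; the calibration is good to about 2 mm. A picture is of the moment at which its call begins.
- job_done(): hands the job in; it is judged then, once.
The state is a dict: "clock": time; "joints": joint angles; "joint_vel": joint speeds; "joint_efforts": joint torques, N m; "position": TCP position; "ee_rot": TCP orientation; "contact_force": force on the tool from outside, world axes, zero at the start; "wrist_torque": the same for the moment, N m; "gripper_width": finger opening in mm; "grasp_force": force on a finger pad.
Only numpy, scipy, OpenCV 4.12 (cv2) and the standard library are available. Lean on these libraries where they do the work, as an engineer would, in place of code of your own. Each camera call takes 0.05 s, during which the arm holds its last target. There are 200 camera calls.

### The job

The spice jar with the red cap has ended up at the bottom of one of the two deep steel pots. Reach down into that pot, take the jar out by its cap and stand it upright on the empty half of the dark wooden condiment tray, beside the cheese shaker; let go of it only once it is down on the tray. Leave both pots standing where they are, and do not disturb the olive jar in the other pot or the cheese shaker.

Things in the scene. Friction and masses are not known exactly. Their poses are not given: they have to be found in the camera images.
- spice_jar: glass spice jar, red cap, upright inside pot_a within 6 mm of its centre; 106 mm tall, body 42 mm across, 0.08 to 0.17 kg. The cap is the top 21 mm, a cylinder 44.6 mm across. Origin: centre of the underside, 4 mm above the table at the start, z up; so the cap's top is 28 mm below the pot's rim. A similar jar far back behind the plates belongs to the room and is not meant.
- pot_a: steel pot that holds the spice jar: straight, round, open at the top, 138 mm high, 108 mm outside, 102 mm inside (rim bead 113 mm), floor 4 mm thick, loose, 0.7 kg. About 26 mm is free between cap and wall all round: wide-open fingers do not pass the mouth; enter closed to just above the cap, open there to about 60 mm, then go down round it. Origin: centre of the underside, z up.
- pot_b: the other, identical steel pot, 15 to 42 cm to one side of pot_a (either side); it holds the olive jar. Leave it alone. Origin: centre of its underside, z up.
- olive_jar: olive jar with a black lid, 64 mm across and 94 mm tall, standing in pot_b; leave it alone. Origin: centre of its underside.
- tray: low dark wooden condiment tray, fixed to the table, 130 mm (its x) by 250 mm (its y); floor 6 mm above the table, border 8 mm wide and 16 mm high. Origin: centre of its underside; z up. The cheese shaker stands on the +y half; the -y half is empty.
- tray_free (a point): centre of the empty half of the tray, on the tray's floor (6 mm above the table), 60 mm from the tray's centre towards its own -y; axes as the tray's.
- cheese_shaker: glass shaker with a domed metal top, 58 mm across, 83 mm tall, standing on the tray's +y half, about 120 mm from tray_free; leave it alone. Origin: centre of its underside.
Things that resemble listed ones, but are neither listed nor needed, are in the scene too. Leave any blue look-alike of the pot_a alone. There is more than one size of the spice_jar; the one meant has the size given above.

How it is judged:
By the outcome, as a careful person would: the job done as asked, in the order asked, and still so for the second after the job is handed in, with the robot touching nothing.
It also fails if it takes over 45 s, if anything falls off the work surface, if the arm or the gripper's body presses on something with over 40 N, if the wrist force passes 120 N, or if a joint passes its speed limit or range.

## Working session

There is one attempt and no reset: what is moved stays moved. The work goes in short steps, Python scripts to look and compute and a tool call to move; the robot and the scene stay as the last step left them, time stands still between calls to the robot, and variables do not carry over. Pictures are saved under pics/ and viewed, at most 10 in all, crops included, and the job is handed in when it is done.

Besides the shell and the picture viewer there is one more tool, called after "Request:" as name(argument=value, ...), one argument or row to a line, values as JSON. servo_tool: Moves the arm, as the interface text tells. Shifts and turns lie within -1 to 1; 1 stands for 0.2 m of shift or 360 degrees of turn. Its arguments: {"type":"object","properties":{"rotation":{"type":"array","items":{"type":"array","items":{"type":"number","minimum":-1,"maximum":1}}},"slide":{"type":"array","items":{"type":"array","items":{"type":"number","minimum":-1,"maximum":1}}},"grip":{"type":"array","items":{"type":"number"}}},"required":["rotation","slide","grip"]}

```bash
mkdir -p pics
cat > h.py <<'E'
import numpy as np, cv2
from bench import read_state, get_image, job_done
def grab(n,save=None):
    d=get_image(n)
    if save: cv2.imwrite('pics/'+save,d['image'][:,:,::-1])
    K=d['camera_matrix'];R=cv2.Rodrigues(np.array(d['rvec'],float))[0];t=np.array(d['tvec'],float).reshape(3)
    v,u=np.mgrid[:420,:560];z=d['depth']
    c=np.stack([(u-K[0,2])/K[0,0]*z,(v-K[1,2])/K[1,1]*z,z],-1)
    d['P']=(c-t)@R; d['P'][z==0]=np.nan
    return d
E
python3 - <<'E'
from h import *
for n in('top','scene'):
    d=grab(n,n+'0.png'); np.save(n+'0.npy',d['P'])
    R=cv2.Rodrigues(np.array(d['rvec'],float))[0];print(n,-R.T@np.array(d['tvec']).reshape(3))
s=read_state();print(s['position'],s['ee_rot'],s['gripper_width'],s['clock'])
E
```

```text
top [ 364.2247521     2.29825573 1385.04053332]
scene [-197.88224142 -655.32452377  778.90710336]
[198.10297313 592.23662722 230.3589583 ] [ 9.86989177e-01 -1.60783831e-01 -1.04355660e-04  9.55528932e-04] 85.54819690336846 0.1
```

View pics/top0.png

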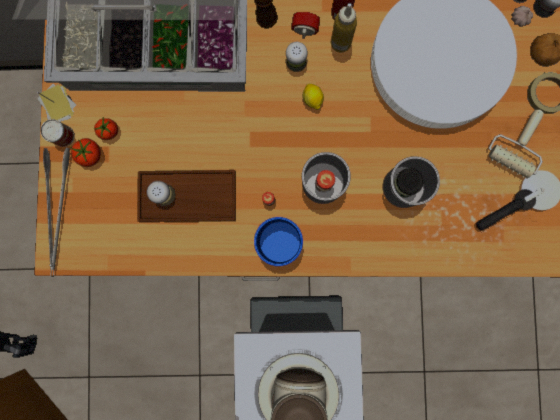

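View pics/scene0.png

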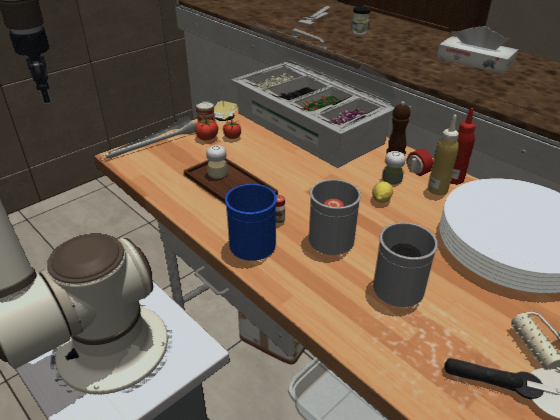

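The top view shows pot_a at about (326,177) with the red cap at (325,180), and pot_b at (412,183). The blue pot is at (279,242). The tray is at (187,195) with the shaker on its left half, and a small look-alike jar stands at (268,199).

Run:
```python
from h import *
P=np.load('top0.npy');im=cv2.imread('pics/top0.png').astype(int)
v,u=np.mgrid[:420,:560]
def circ(m,n):
    p=P[m][:,:2];r=cv2.minEnclosingCircle(p.astype(np.float32));print(n,len(p),r,'z',np.median(P[m][:,2]),p.min(0),p.max(0))
for n,(cu,cv_) in dict(a=(326,177),b=(412,183),blue=(279,242)).items():
    m=(np.hypot(u-cu,v-cv_)<34)&(P[...,2]>131)&(P[...,2]<146);circ(m,n)
red=(im[...,2]>140)&(im[...,1]<90)&(np.hypot(u-326,v-179)<16);circ(red,'cap')
circ((np.hypot(u-326,v-179)<16)&(abs(P[...,2]-110)<7),'capz')
m=(abs(u-187)<60)&(abs(v-195)<38)&(im[...,2]<110)&(P[...,2]<24)
m=cv2.morphologyEx(m.astype(np.uint8),cv2.MORPH_OPEN,np.ones((3,3)))>0
p=P[m][:,:2];print('tray',cv2.minAreaRect(p.astype(np.float32)),np.median(P[m][:,2]),p.min(0),p.max(0))
print('box',cv2.boxPoints(cv2.minAreaRect(p.astype(np.float32))))
circ((np.hypot(u-158,v-193)<22)&(P[...,2]>50),'shaker')
circ((np.hypot(u-268,v-199)<12)&(P[...,2]>30),'small')
S=np.load('scene0.npy')
for n,(cu,cv_) in dict(a=(333,192),b=(406,242)).items():
    m=(np.hypot(u-cu,v-cv_)<38)&(S[...,2]>132)&(S[...,2]<146)
    p=S[m][:,:2];print('scene',n,cv2.minEnclosingCircle(p.astype(np.float32)))
```

```text
a 364 ((526.9035034179688, -75.77812957763672), 56.439918518066406) z 138.42268102334734 [ 470.99610424 -132.21214155] [582.90626422 -20.84901325]
b 383 ((512.4412841796875, -279.68780517578125), 56.879638671875) z 138.61143507559436 [ 456.91088025 -335.01346942] [ 569.289226   -224.12008691]
blue 360 ((379.4672546386719, 37.73275375366211), 56.20956039428711) z 137.8704230275326 [324.73055434 -17.84200881] [434.99073269  92.61840634]
cap 167 ((524.119384765625, -77.50181579589844), 20.944801330566406) z 110.72467245587521 [504.37221    -97.42735174] [544.78023297 -56.74707105]
capz 273 ((523.2786865234375, -76.98521423339844), 22.188087463378906) z 110.57801888680699 [502.07734742 -97.42735174] [545.05472392 -56.67697256]
tray ((502.3024597167969, 272.70635986328125), (251.2495880126953, 135.27243041992188), 88.54292297363281) 7.056477491335456 [434.33201374 146.97257749] [570.64229269 399.00289727]
box [[431.4937  148.84204]
 [566.7224  145.40234]
 [573.1112  396.57068]
 [437.8825  400.01038]]
shaker 411 ((507.0982360839844, 329.3306579589844), 27.874467849731445) z 85.54850484048984 [479.2710775  302.23510009] [532.85931048 355.04748657]
small 136 ((486.1635437011719, 62.31667709350586), 15.09080696105957) z 71.01585841139993 [472.27976549  47.55506743] [500.11343416  76.35816613]
scene a ((522.585693359375, -73.53791046142578), 58.88713455200195)
scene b ((508.93359375, -279.4781799316406), 57.69975280761719)
```

Request:
servo_tool(
  rotation=[
    [0, 0, 0.01],
    [0, 0, 0.02],
    [0, 0, 0.03],
    [0, 0, 0.04],
    [0, 0, 0.051],
    [0, 0, 0.051],
    [0, 0, 0.051],
  ],
  slide=[
    [0.05, -0.1, 0.08],
    [0.15, -0.3, 0.15],
    [0.25, -0.5, 0.15],
    [0.35, -0.7, 0.15],
    [0.45, -0.9, 0.15],
    [0.5, -1, 0.15],
    [0.5, -1, 0.15],
  ],
  grip=[-1, -1, -1, -1, -1, -1, -1],
)

```text
clock: 0.98
position: [298.7, 391.8, 261.4]
ee_rot: [1.0, -0.002, -0.0, -0.0]
contact_force: [0.6, 0.3, 1.4]
gripper_width: 0.1
grasp_force: 0.0
```

Request:
servo_tool(
  rotation=[
    [0, 0, 0],
    [0, 0, 0],
    [0, 0, 0],
    [0, 0, 0],
    [0, 0, 0],
    [0, 0, 0],
    [0, 0, 0],
  ],
  slide=[
    [0.05, -0.1, 0],
    [0.15, -0.3, 0],
    [0.25, -0.5, 0],
    [0.35, -0.7, 0],
    [0.45, -0.9, 0],
    [0.5, -1, 0],
    [0.5, -1, 0],
  ],
  grip=[-1, -1, -1, -1, -1, -1, -1],
)

```text
clock: 1.85
position: [398.6, 191.8, 261.1]
ee_rot: [1.0, -0.002, -0.0, 0.0]
contact_force: [0.3, 0.0, 0.3]
gripper_width: 0.1
grasp_force: 0.0
```

Request:
servo_tool(
  rotation=[
    [0, 0, 0],
    [0, 0, 0],
    [0, 0, 0],
    [0, 0, 0],
    [0, 0, 0],
    [0, 0, 0],
    [0, 0, 0],
  ],
  slide=[
    [0.05, -0.1, 0],
    [0.15, -0.3, 0],
    [0.25, -0.5, 0],
    [0.35, -0.7, 0],
    [0.45, -0.9, 0],
    [0.5, -1, 0],
    [0.5, -1, 0],
  ],
  grip=[-1, -1, -1, -1, -1, -1, -1],
)

```text
clock: 2.72
position: [498.8, -7.4, 260.7]
ee_rot: [1.0, -0.002, -0.0, 0.0]
contact_force: [-0.4, -0.0, 0.4]
gripper_width: 0.0
grasp_force: 0.0
```

Request:
servo_tool(
  rotation=[
    [0, 0, 0],
    [0, 0, 0],
    [0, 0, 0],
    [0, 0, 0],
    [0, 0, 0],
    [0, 0, 0],
    [0, 0, 0],
    [0, 0, 0],
  ],
  slide=[
    [0.05, -0.15, 0],
    [0.1, -0.3, 0],
    [0.13, -0.345, 0],
    [0.13, -0.345, -0.1],
    [0.13, -0.345, -0.25],
    [0.13, -0.345, -0.4],
    [0.13, -0.345, -0.4],
    [0.13, -0.345, -0.4],
  ],
  grip=[-1, -1, -1, -1, -1, -1, -1, -1],
)

```text
clock: 3.72
position: [525.2, -75.5, 182.6]
ee_rot: [1.0, -0.0, 0.001, 0.0]
contact_force: [-0.0, -0.4, 0.6]
gripper_width: -0.0
grasp_force: 0.0
```

Run:
```python
from h import *
d=grab('scene','scene1.png');im=d['image'][110:320,230:470,::-1]
cv2.imwrite('pics/s1c.png',cv2.resize(im,None,fx=2.8,fy=2.8,interpolation=cv2.INTER_CUBIC))
s=read_state();print(s['position'])
R,_=cv2.Rodrigues(np.array(d['rvec'],float))
for p in([*s['position']],[524,-77,110]):
    q=cv2.projectPoints(np.array([p],float),d['rvec'],d['tvec'],d['camera_matrix'],None)[0].ravel();print(q,(q-[230,110])*2.8)
```

```text
[525.3611513  -75.65995392 182.91772725]
[337.1105141  175.67112109] [299.90943949 183.87913904]
[334.79668057 203.58889934] [293.43070559 262.04891816]
```

View pics/s1c.png

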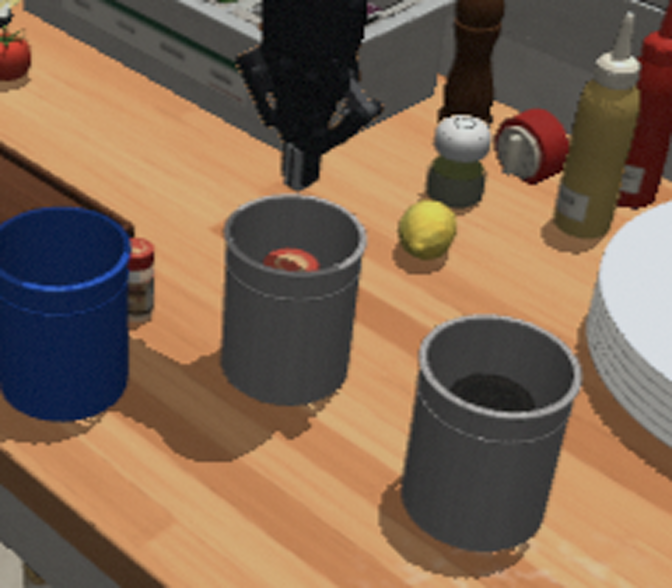

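The closed fingertips at (299,186) in the crop sit where the TCP projects, (300,184). The cap at (292,265) matches the measured position, so I can enter the pot.

Request:
servo_tool(
  rotation=[
    [0, 0, 0],
    [0, 0, 0],
    [0, 0, 0],
    [0, 0, 0],
    [0, 0, 0],
    [0, 0, 0],
    [0, 0, 0],
    [0, 0, 0],
  ],
  slide=[
    [-0.005, -0.005, -0.08],
    [-0.005, -0.005, -0.18],
    [-0.005, -0.005, -0.28],
    [-0.005, -0.005, -0.32],
    [-0.005, -0.005, -0.32],
    [-0.005, -0.005, -0.32],
    [-0.005, -0.005, -0.32],
    [-0.005, -0.005, -0.32],
  ],
  grip=[-1, -1, -1, -1, 0.41, 0.41, 0.41, 0.41],
)

```text
clock: 4.78
position: [523.5, -77.3, 117.8]
ee_rot: [1.0, -0.001, 0.0, -0.0]
contact_force: [0.4, 0.5, -0.6]
gripper_width: 60.3
grasp_force: 0.0
```

Request:
servo_tool(
  rotation=[
    [0, 0, 0],
    [0, 0, 0],
    [0, 0, 0],
    [0, 0, 0],
    [0, 0, 0],
    [0, 0, 0],
  ],
  slide=[
    [0, 0, -0.03],
    [0, 0, -0.07],
    [0, 0, -0.12],
    [0, 0, -0.17],
    [0, 0, -0.2],
    [0, 0, -0.2],
  ],
  grip=[0.41, 0.41, 0.41, 0.41, 0.41, 0.41],
)

```text
clock: 5.52
position: [527.2, -79.2, 91.4]
ee_rot: [1.0, 0.002, 0.005, 0.003]
contact_force: [-25.6, 3.2, 77.1]
gripper_width: 60.4
grasp_force: 34.7
```

Request:
servo_tool(
  rotation=[
    [0, 0, 0],
    [0, 0, 0],
    [0, 0, 0],
  ],
  slide=[
    [0, 0, 0.12],
    [0, 0, 0.2],
    [0, 0, 0.2],
  ],
  grip=[0.41, 0.41, 0.41],
)

```text
clock: 5.9
position: [523.8, -77.2, 118.0]
ee_rot: [1.0, -0.001, 0.001, -0.0]
contact_force: [0.4, -0.7, 0.1]
gripper_width: 60.7
grasp_force: 0.0
```

Run:
```python
from h import *
s=read_state();print(s['position'],s['contact_force'],s['wrist_torque'],s['gripper_width'])
d=grab('scene');im=d['image'][110:320,230:470,::-1]
cv2.imwrite('pics/s2c.png',cv2.resize(im,None,fx=2.8,fy=2.8,interpolation=cv2.INTER_CUBIC))
v,u=np.mgrid[:420,:560]
S=d['P'];S0=np.load('scene0.npy')
for Q in(S0,S):
    m=(np.hypot(u-333,v-192)<38)&(Q[...,2]>134)&(Q[...,2]<146)&(S0[...,2]>134)
    p=Q[m][:,:2];print(cv2.fitEllipse(p.astype(np.float32))[0],len(p))
t=grab('top','top2.png');cv2.imwrite('pics/t2c.png',cv2.resize(t['image'][110:260,230:450,::-1],None,fx=3,fy=3,interpolation=cv2.INTER_CUBIC))
```

```text
[523.83622106 -77.20892657 117.95289849] [ 0.35506823 -0.70271646  0.05763701] [-0.04799479  0.03171613 -0.03680039] 60.65779981318436
(522.5602416992188, -75.35011291503906) 330
(522.921142578125, -75.10157775878906) 222
```

View pics/s2c.png

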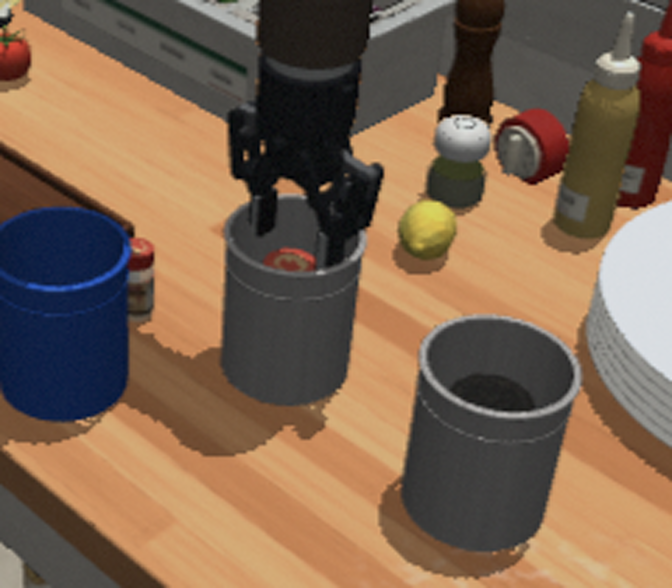

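View pics/t2c.png

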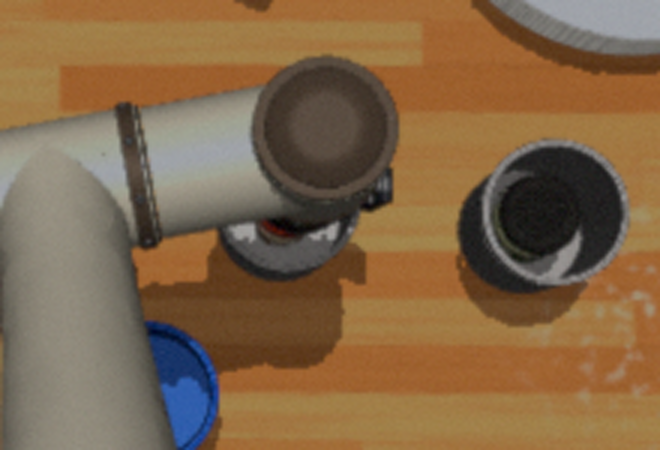

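The pot has not moved. At this opening the finger or knuckle on the right, at (345,230), sits very close to the rim. I'll profile the finger backs from the depth image.

Run:
```python
from h import *
d=grab('scene');S=d['P'];S0=np.load('scene0.npy');x0,y0,z0=read_state()['position']
im=d['image'].astype(int).max(-1)
new=(np.linalg.norm(S-S0,axis=-1)>12)&(abs(S[...,0]-x0)<70)&(abs(S[...,1]-y0)<90)
for z in range(100,260,8):
    m=new&(S[...,2]>=z)&(S[...,2]<z+8)
    if m.sum()<4: continue
    p=S[m];print(z,m.sum(),'dy',np.round(np.percentile(p[:,1]-y0,[2,10,50,90,98])),'dx',np.round(np.percentile(p[:,0]-x0,[2,50,98])))
t=grab('top')['P'];v,u=np.mgrid[:420,:560]
m=(np.hypot(u-326,v-177)<36)&(t[...,2]>132)&(t[...,2]<143);p=t[m][:,:2]
from scipy.optimize import least_squares
for Q,n in((p,'now'),(np.load('top0.npy')[m&(abs(np.load('top0.npy')[...,2]-138)<6)][:,:2],'before')):
    r=least_squares(lambda c:np.hypot(*(Q-c).T)-54,[525,-76],loss='soft_l1',f_scale=2);print(n,r.x,len(Q))
```

```text
124 33 dy [-38. -33.  32.  34.  38.] dx [-14.  -9.   9.]
132 54 dy [-43. -41. -29.  37.  45.] dx [-14.  -7.   7.]
140 62 dy [-43. -42.  30.  38.  45.] dx [-15.  -8.   7.]
148 56 dy [-43. -43. -31.  34.  42.] dx [-15.  -8.   9.]
156 50 dy [-43. -41.  31.  35.  36.] dx [-15.  -7.   8.]
164 82 dy [-61. -51.  32.  51.  58.] dx [-15. -11.   9.]
172 141 dy [-61. -59. -31.  55.  62.] dx [-16. -10.   8.]
180 113 dy [-63. -59. -30.  59.  64.] dx [-19. -11.  10.]
188 160 dy [-64. -62. -24.  55.  61.] dx [-20. -11.  12.]
196 165 dy [-65. -64.  -3.  55.  64.] dx [-19. -12.  13.]
204 127 dy [-66. -65. -21.  56.  64.] dx [-21. -13.   7.]
212 185 dy [-67. -66. -15.  56.  64.] dx [-22. -12.   6.]
220 260 dy [-67. -63. -15.  60.  65.] dx [-21. -11.   9.]
228 76 dy [-53. -41. -34.  -7.  46.] dx [-15. -11.   6.]
236 36 dy [-37. -37. -35. -25. -15.] dx [-20.  -8.   7.]
244 88 dy [-37. -36. -24.   7.  20.] dx [-40. -28.  11.]
252 128 dy [-37. -36. -23.   7.  19.] dx [-40. -29.   9.]
now [527.5432007  -75.39349427] 136
before [527.49116135 -75.35571815] 135
```

The outer knuckles, about ±51 to 63 mm out, start 46 mm above the TCP. At TCP z of about 92 they met the rim. The fix is a narrower opening, which also moves the tips forward, and stopping at about 95.

Request:
servo_tool(
  rotation=[
    [0, 0, 0],
    [0, 0, 0],
    [0, 0, 0],
    [0, 0, 0],
    [0, 0, 0],
    [0, 0, 0],
  ],
  slide=[
    [0, 0, 0],
    [0, 0, 0],
    [0, 0, -0.03],
    [0, 0, -0.07],
    [0, 0, -0.1],
    [0, 0, -0.1],
  ],
  grip=[0.26, 0.26, 0.26, 0.26, 0.26, 0.26],
)

```text
clock: 6.85
position: [522.7, -77.4, 96.5]
ee_rot: [1.0, -0.001, -0.001, 0.0]
contact_force: [-0.8, 0.2, -0.2]
gripper_width: 53.8
grasp_force: 0.0
```

Clear so far. I'll go a little lower, then close.

Request:
servo_tool(
  rotation=[
    [0, 0, 0],
  ],
  slide=[
    [0.005, 0, -0.015],
  ],
  grip=[0.26],
)

```text
clock: 6.98
position: [524.6, -77.3, 94.5]
ee_rot: [1.0, -0.001, 0.0, 0.0]
contact_force: [-0.3, 0.9, 0.7]
gripper_width: 53.9
grasp_force: 0.0
```

Request:
servo_tool(
  rotation=[
    [0, 0, 0],
    [0, 0, 0],
    [0, 0, 0],
    [0, 0, 0],
  ],
  slide=[
    [0, 0, 0],
    [0, 0, 0],
    [0, 0, 0],
    [0, 0, 0],
  ],
  grip=[0, -0.2, -0.2, -0.2],
)

```text
clock: 7.48
position: [524.5, -77.3, 94.6]
ee_rot: [1.0, -0.001, 0.0, -0.0]
contact_force: [0.8, 0.2, 1.8]
gripper_width: 42.1
grasp_force: 60.7
```

Request:
servo_tool(
  rotation=[
    [0, 0, 0],
    [0, 0, 0],
    [0, 0, 0],
    [0, 0, 0],
  ],
  slide=[
    [0, 0, 0.03],
    [0, 0, 0.08],
    [0, 0, 0.15],
    [0, 0, 0.15],
  ],
  grip=[-0.2, -0.2, -0.2, -0.2],
)

```text
clock: 7.98
position: [525.3, -77.2, 126.1]
ee_rot: [1.0, -0.001, 0.002, -0.0]
contact_force: [-0.5, -0.6, -0.5]
gripper_width: 42.5
grasp_force: 60.8
```

Request:
servo_tool(
  rotation=[
    [0, 0, 0],
    [0, 0, 0],
    [0, 0, 0],
    [0, 0, 0],
    [0, 0, 0],
    [0, 0, 0],
    [0, 0, 0],
  ],
  slide=[
    [0, 0, 0.05],
    [0, 0, 0.15],
    [0, 0, 0.3],
    [0, 0, 0.45],
    [0, 0, 0.6],
    [0, 0, 0.68],
    [0, 0, 0.68],
  ],
  grip=[-0.2, -0.2, -0.2, -0.2, -0.2, -0.2, -0.2],
)

```text
clock: 8.85
position: [524.7, -77.3, 261.8]
ee_rot: [1.0, -0.001, 0.002, -0.0]
contact_force: [0.4, -0.2, -0.8]
gripper_width: 42.6
grasp_force: 60.9
```

Run:
```python
from h import *
s=read_state();print(s['position'],s['contact_force'],s['gripper_width'])
d=grab('scene','scene3.png');cv2.imwrite('pics/s3c.png',cv2.resize(d['image'][60:270,230:470,::-1],None,fx=2.8,fy=2.8,interpolation=cv2.INTER_CUBIC))
S=d['P'];S0=np.load('scene0.npy');x0,y0,z0=s['position']
new=(np.linalg.norm(S-S0,axis=-1)>12)&(abs(S[...,0]-x0)<40)&(abs(S[...,1]-y0)<45)
for z in range(130,300,10):
    p=S[new&(S[...,2]>=z)&(S[...,2]<z+10)]
    if len(p)>3: print(z,len(p),np.round([*p[:,0:2].min(0),*p[:,0:2].max(0)]))
```

```text
[524.73725008 -77.25896857 261.77569519] [ 0.42088799 -0.22702355 -0.84221937] 42.59577788358327
170 51 [498. -99. 536. -66.]
180 78 [498. -99. 534. -65.]
190 86 [ 498. -100.  528.  -63.]
200 85 [ 497. -100.  533.  -60.]
210 93 [ 497. -100.  530.  -57.]
220 87 [ 498. -100.  535.  -63.]
230 93 [ 496. -101.  532.  -59.]
240 94 [497. -99. 530. -58.]
250 79 [498. -99. 531. -63.]
260 97 [ 497. -105.  529.  -47.]
270 251 [ 496. -112.  542.  -41.]
280 93 [ 500. -112.  534.  -43.]
290 101 [ 510. -113.  536.  -41.]
```

View pics/s3c.png

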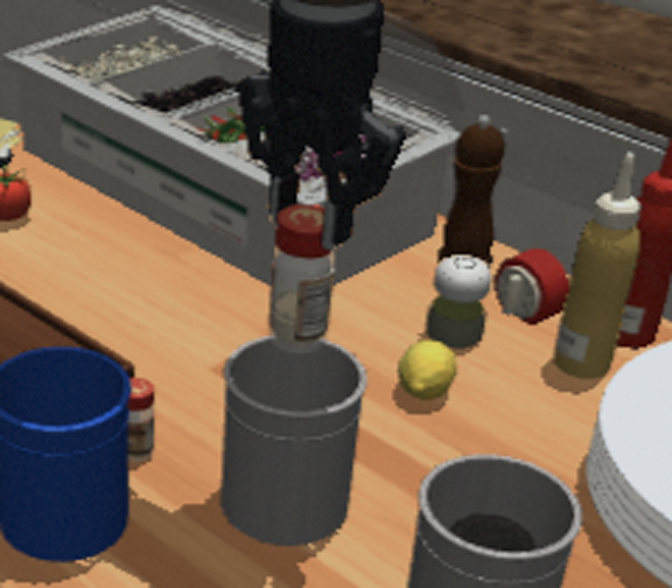

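The jar hangs upright from its cap at (302,230), bottom clear of pot_a, and pot_a is where it was. Next, the carry to the tray.

Request:
servo_tool(
  rotation=[
    [0, 0, 0],
    [0, 0, 0],
    [0, 0, 0],
    [0, 0, 0],
    [0, 0, 0],
    [0, 0, 0],
    [0, 0, 0],
    [0, 0, 0],
  ],
  slide=[
    [0, 0.06, 0],
    [-0.02, 0.18, 0],
    [-0.03, 0.32, 0],
    [-0.05, 0.48, 0],
    [-0.06, 0.63, 0],
    [-0.08, 0.77, 0],
    [-0.09, 0.88, 0],
    [-0.1, 0.96, 0],
  ],
  grip=[-0.2, -0.2, -0.2, -0.2, -0.2, -0.2, -0.2, -0.2],
)

```text
clock: 9.9
position: [503.5, 116.0, 259.3]
ee_rot: [1.0, -0.001, -0.001, 0.0]
contact_force: [-0.4, -0.6, -1.7]
gripper_width: 42.1
grasp_force: 61.0
```

Request:
servo_tool(
  rotation=[
    [0, 0, 0],
    [0, 0, 0],
    [0, 0, 0],
    [0, 0, 0],
    [0, 0, 0],
    [0, 0, 0],
  ],
  slide=[
    [0, 0.1, 0],
    [0, 0.24, 0],
    [0, 0.37, 0],
    [0, 0.45, 0],
    [0, 0.49, 0],
    [0, 0.49, 0],
  ],
  grip=[-0.2, -0.2, -0.2, -0.2, -0.2, -0.2],
)

```text
clock: 10.65
position: [504.2, 212.8, 260.1]
ee_rot: [1.0, -0.001, -0.0, 0.0]
contact_force: [-0.2, -0.0, -1.4]
gripper_width: 42.0
grasp_force: 61.0
```

Descend to about z=105 (jar bottom about 14).

Request:
servo_tool(
  rotation=[
    [0, 0, 0],
    [0, 0, 0],
    [0, 0, 0],
    [0, 0, 0],
    [0, 0, 0],
    [0, 0, 0],
    [0, 0, 0],
    [0, 0, 0],
  ],
  slide=[
    [0, 0, -0.06],
    [0, 0, -0.18],
    [0, 0, -0.33],
    [0, 0, -0.48],
    [0, 0, -0.62],
    [0, 0, -0.72],
    [0, 0, -0.775],
    [0, 0, -0.775],
  ],
  grip=[-0.2, -0.2, -0.2, -0.2, -0.2, -0.2, -0.2, -0.2],
)

```text
clock: 11.65
position: [503.9, 212.0, 104.6]
ee_rot: [1.0, -0.002, -0.001, 0.001]
contact_force: [-0.4, -1.0, -1.2]
gripper_width: 42.3
grasp_force: 61.0
```

Run:
```python
from h import *
s=read_state();print(s['position'],s['contact_force'])
d=grab('scene','scene4.png');S=d['P']
cv2.imwrite('pics/s4c.png',cv2.resize(d['image'][80:260,130:350,::-1],None,fx=3,fy=3,interpolation=cv2.INTER_CUBIC))
S0=np.load('scene0.npy');x0,y0,z0=s['position']
new=(np.linalg.norm(S-S0,axis=-1)>8)&(abs(S[...,0]-x0)<40)&(abs(S[...,1]-y0)<40)
for z in range(5,115,10):
    p=S[new&(S[...,2]>=z)&(S[...,2]<z+10)]
    if len(p)>3: print(z,len(p),np.round([*p[:,0:2].min(0),*p[:,0:2].max(0)]),p[:,2].min())
```

```text
[503.89224136 211.99841281 104.55545225] [-0.42300405 -0.96408411 -1.176229  ]
35 21 [477. 190. 517. 223.] 35.128735308864265
45 55 [477. 187. 517. 227.] 45.4805586689832
55 57 [476. 190. 517. 221.] 55.318122463831706
65 54 [476. 188. 509. 227.] 65.1858467318306
75 63 [477. 188. 514. 232.] 75.16772094410074
85 63 [474. 188. 517. 227.] 85.2049439745909
95 41 [475. 189. 510. 224.] 95.29748915207755
105 64 [474. 180. 514. 239.] 105.03768116908208
```

View pics/s4c.png

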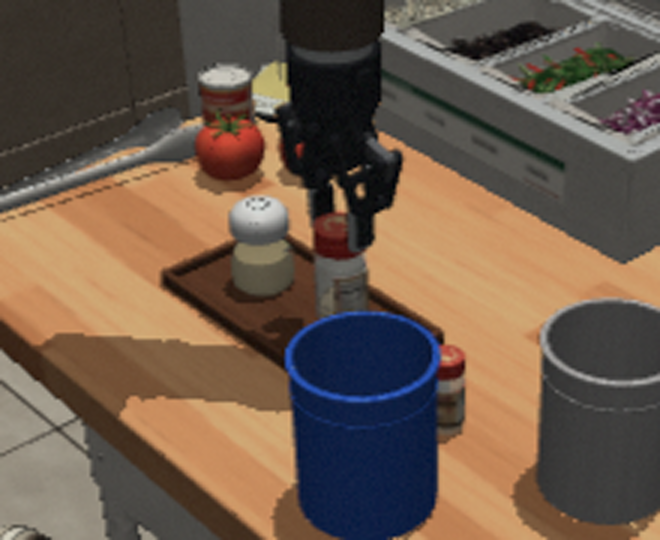

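The jar hangs over the empty half of the tray at (340,260), clear of the shaker at (262,245). Now lowering it gently.

Request:
servo_tool(
  rotation=[
    [0, 0, 0],
    [0, 0, 0],
    [0, 0, 0],
  ],
  slide=[
    [0, 0.005, -0.02],
    [0, 0.005, -0.034],
    [0, 0.005, -0.036],
  ],
  grip=[-0.2, -0.2, -0.2],
)

```text
clock: 12.08
position: [504.2, 213.7, 98.2]
ee_rot: [1.0, -0.001, 0.0, -0.0]
contact_force: [0.2, -0.2, -1.9]
gripper_width: 42.0
grasp_force: 61.0
```

Request:
servo_tool(
  rotation=[
    [0, 0, 0],
    [0, 0, 0],
  ],
  slide=[
    [0, 0, -0.005],
    [0, 0, -0.005],
  ],
  grip=[-0.2, -0.2],
)

```text
clock: 12.32
position: [504.2, 213.7, 97.1]
ee_rot: [1.0, -0.001, -0.0, -0.0]
contact_force: [0.4, -0.3, -1.5]
gripper_width: 42.3
grasp_force: 61.0
```

Request:
servo_tool(
  rotation=[
    [0, 0, 0],
    [0, 0, 0],
  ],
  slide=[
    [0, 0, -0.005],
    [0, 0, -0.005],
  ],
  grip=[-0.2, -0.2],
)

```text
clock: 12.58
position: [504.5, 213.8, 96.6]
ee_rot: [1.0, -0.001, 0.0, -0.0]
contact_force: [0.2, -1.4, 1.3]
gripper_width: 42.3
grasp_force: 61.2
```

Request:
servo_tool(
  rotation=[
    [0, 0, 0],
    [0, 0, 0],
  ],
  slide=[
    [0, 0, -0.004],
    [0, 0, -0.004],
  ],
  grip=[-0.2, -0.2],
)

```text
clock: 12.82
position: [504.9, 213.9, 96.5]
ee_rot: [1.0, -0.001, 0.001, -0.0]
contact_force: [-1.2, 0.2, 5.8]
gripper_width: 42.4
grasp_force: 61.6
```

Contact is firm at 5.8 N. Release slowly, then go up.

Request:
servo_tool(
  rotation=[
    [0, 0, 0],
    [0, 0, 0],
    [0, 0, 0],
    [0, 0, 0],
    [0, 0, 0],
    [0, 0, 0],
  ],
  slide=[
    [0, 0, 0],
    [0, 0, 0],
    [0, 0, 0],
    [0, 0, 0],
    [0, 0, 0],
    [0, 0, 0],
  ],
  grip=[0.02, 0.1, 0.2, 0.35, 0.35, 0.35],
)

```text
clock: 13.58
position: [504.2, 213.7, 95.2]
ee_rot: [1.0, -0.001, -0.0, 0.0]
contact_force: [0.4, 0.3, -0.6]
gripper_width: 57.4
grasp_force: 0.0
```

Request:
servo_tool(
  rotation=[
    [0, 0, 0],
    [0, 0, 0],
    [0, 0, 0],
    [0, 0, 0],
    [0, 0, 0],
    [0, 0, 0],
    [0, 0, 0],
    [0, 0, 0],
  ],
  slide=[
    [0, 0, 0.03],
    [0, 0, 0.08],
    [0, 0, 0.16],
    [0, 0, 0.3],
    [0, 0, 0.5],
    [0, 0, 0.7],
    [0, 0, 0.8],
    [0, 0, 0.8],
  ],
  grip=[0.35, 0.35, 0.35, 0.35, 0.35, 0.35, 0.35, 0.35],
)

```text
clock: 14.58
position: [504.9, 214.2, 257.8]
ee_rot: [1.0, -0.001, 0.002, -0.002]
contact_force: [-0.1, -0.8, -0.9]
gripper_width: 57.4
grasp_force: 0.0
```

Run:
```python
from h import *
d=grab('scene','scene5.png')
S=d['P'];v,u=np.mgrid[:420,:560]
S0=np.load('scene0.npy')
new=(np.linalg.norm(S-S0,axis=-1)>8)&(abs(S[...,0]-500)<40)&(abs(S[...,1]-213)<40)
for z in range(15,125,10):
    p=S[new&(S[...,2]>=z)&(S[...,2]<z+10)]
    if len(p)>3: print(z,len(p),np.round([*p[:,0:2].min(0),*p[:,0:2].max(0)]),p[:,2].max())
```

```text
25 6 [479. 200. 519. 225.] 34.66111420695856
35 27 [478. 195. 510. 228.] 44.971502896646435
45 48 [477. 190. 511. 226.] 54.77994499866857
55 61 [478. 191. 513. 232.] 64.98851667414517
65 56 [477. 190. 513. 234.] 74.98761464278768
75 66 [477. 189. 518. 233.] 84.84018380878216
85 50 [478. 191. 514. 227.] 94.70170856958288
95 66 [477. 191. 519. 221.] 104.94133680768145
105 152 [478. 190. 521. 237.] 114.94941061045667
115 9 [491. 192. 519. 221.] 116.62704422597032
```

View pics/scene5.png

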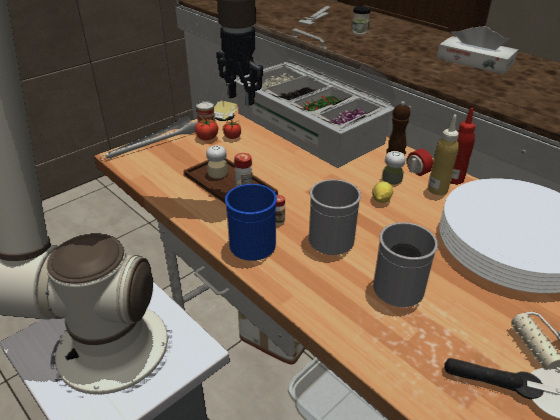

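The jar stands upright on the tray at (243,168) beside the shaker at (216,160). Both pots are in place and the gripper is clear.

```bash
python3 -c "
from bench import job_done;print(job_done())"
```

```text
the job is handed in; nothing more can be done
None
```

The spice jar is standing upright on the empty half of the tray and the job is handed in, but on my first descent into pot_a the gripper's knuckles pressed on its rim with about 77 N at the wrist, which may count against the 40 N limit; the pot did not move.

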